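# Run the tube mixer on its dead-man key

## Robot

A 7-joint arm with a two-finger parallel gripper is mounted at the origin on a cart in front of the work surface, level with it; the furniture and walls round the work are solid. World frame = base frame: x ahead of the robot, y to its left, z up, the work surface at z = 0. Lengths are in m, angles in rad, forces in N, time in s.
With the tool pointing down it reaches from about 0.35 to 0.9 m from the base axis. Payload 8.1 kg.
Tool frame: the origin (TCP) lies between the finger pads; the fingertips stand 11 mm ahead of it and the grasp point (between the pads) lies 8 mm behind it; z points along the fingers, y is the line along which they close (so a half turn about z gives the same grasp; the last joint's range is limited). The gripper opens to 92 mm and grips with 3 to 60 N. Pads are 19 mm wide; open, the fingers measure 130 mm over their backs; the gripper's body (75 mm by 190 mm) begins 47 mm behind the grasp point.
Start: joints at [1.007, 0.434, 0.025, 1.573, -0.012, 1.134, -0.075], TCP at [0.278, -0.56, 0.238] pointing down, gripper open.
Joint ranges: [-2.62, 2.62], [-0.44, 2.09], [-1.27, 1.32], [0.08, 2.57], [-1.32, 4.46], [0.12, 2], [-2.74, 2.74]. Speed limits (rad/s): [2.22, 2.22, 3.01, 3.01, 3.14, 3.14, 3.14].

## Interface

Orientations are given as a rotation vector (axis times angle).
In Python, from cell import observe, get_image, camera_params, sign_off gives the robot as it stands.
- The arm moves only by the shell command python3 -m pendant 'ROWS' [FORCE]. ROWS is JSON, one flat list of numbers, 7 for each row, row after row: the shift along the tool's x, y, z in m, then the turn, a rotation vector about the tool's x, y, z in rad, then the finger opening in m, from 0 to 0.0918. In form: [dx, dy, dz, rx, ry, rz, jaw, dx, dy, dz, rx, ry, rz, jaw, ...]. A call has 1 to 10 rows; each row shifts and turns the commanded pose from where the row before left it, along the tool's axes as they then stand; what a row does not reach is not made up. A row lasts 1/8 s, in which the tool goes at most 62.5 mm and 10.7 degrees, less where a joint would pass 70% of its speed; a pose out of reach is approached as far as the arm can. A call is refused whole if a number of a shift passes 0.0625 or a number of a turn 0.188, either way. A call with a gripper value outside its range is refused whole. The fingers move at their own pace and stop on an object; FORCE is the grip in N (left out, the last holds). Time passes only in rows, so rows that do not move let the fingers close. It gives the time, the measured TCP pose, the force, the opening and the grip force at its end, in the units of the state.
- observe(): the state, without advancing time (a new reading comes with each control period).
- get_image(name): name is "side" or "top"; returns the picture (400x640x3 uint8, red, green, blue); there is no depth.
- camera_params(name): a dict with "intrinsics" (3x3 intrinsics, pixels), "eye" and "rotation" of the camera in the world. Camera axes: x right, y down, z forward; pixel columns grow to the right and rows downward; lengths in m; the calibration is good to about 2 mm. A picture is of the moment at which its call begins. camera_params takes no time and is no camera call.
- sign_off(): hands the job in; it is judged then, once.
The state is a dict: "clock": time; "joints": joint angles; "dq": joint speeds; "joint_efforts": joint torques, N m; "position": TCP position; "ee_rot": TCP orientation; "force": force on the tool from outside, world axes, zero at the start; "ft_torque": the same for the moment, N m; "width": opening from 0.0 (shut) to 1.0 (fully open); "gripper_force": force on a finger pad.
Only numpy, scipy, OpenCV 4.12 (cv2) and the standard library are available. Lean on these libraries where they do the work, as an engineer would, in place of code of your own. Each camera call takes 0.05 s, during which the arm holds its last target. There are 200 camera calls.

## Task

Run the tube mixer by hand: first swing its upright speed lever until it is in line with the small set pointer on the scale plate behind it and let go of the lever. Then press the round spring-loaded run key half-way down (8 mm of its 16 mm, where its dark ring is level with the metal collar), never to the bottom because that trips the stop, and keep it there for at least three seconds; finish the program while still holding it pressed. Leave the square-topped key unpressed and do not disturb anything else on the counter.

Things in the scene. Friction and masses are not known exactly. Their poses are not given: they have to be found in the camera images.
- mixer: Tube mixer fixed to the counter, white, 205 (x) by 170 (y) mm. Front console 72 mm high with the speed lever; low rear step with foam block and three tubes (tops 122 mm up). Origin on the counter, 70 mm behind its front face; front is its -x (toward the robot), z up. A scale plate (disc of 45 mm radius about the hinge line) stands 22 mm behind the lever.
- speed_lever_hinge (a point): Centre of the speed lever's hinge, fixed to the mixer (30 mm in front of the mixer's origin, 75 mm above the counter). The hinge axis is the mixer's x axis.
- speed_lever_ball (a point): Centre of the black ball on the speed lever, 25 mm in diameter, 90 mm from the hinge, on a 9 mm thick steel rod. Its z axis points along the lever away from the hinge.
- speed_lever (a joint): Angle of the speed lever: 0 upright, positive leaning to the mixer's -y (the robot's right), stops at -0.9 and +0.9; at the start it leans left. Stiff hinge, stays where it is left; about 0.7 N at the ball moves it. A gripped ball lags up to 9 mm in the fingers, so check the angle.
- set_pointer_tip (a point): Tip of the set pointer, a dark steel sliver 6 mm wide on the scale plate, 20 mm behind the lever, on the same hinge axis line; the tip is 62 mm from that axis. Its z axis points from the axis to the tip. It stays where it is and need not be touched.
- set_pointer (a joint): Angle of the set pointer, counted like the lever's: the lever is in line when both are equal.
- run_key_top (a point): Centre of the top face of the run key, a round white plunger 34 mm wide, in the middle of a grey box 84x84x50 mm fixed to the counter, in a round metal collar (52 mm wide, top 62 mm above the counter). At rest the top face is 90 mm above the counter, and a dark ring round the plunger is 8 mm above the collar. The point follows the key as it is pressed.
- run_key (a joint): Travel of the run key in m: 0 out, 0.016 at the bottom, grows downward. Spring return: about 3.5 N to start it, about 7.5 N half-way (0.008), about 11.5 N at the bottom.
- release_key_top (a point): Centre of the top of the other key, a square white plunger 34x34 mm on a like grey box with a square collar, 90 mm above the counter: the centrifuge's lid release, to be left alone. The two boxes may stand either way round.
- release_key (a joint): Travel of the square key in m: 0 out, grows downward; same spring.
- steel_tin: small round steel tin, 32 mm wide, 33 mm high; origin at the centre of its underside; bystander
- tally_counter: hand tally counter, 45x64x27 mm, origin under its centre; bystander
- specimen_cup: clear specimen cup with screw lid, 48 mm wide, 66 mm high, origin under its centre; bystander
- brown_bottle: brown stain bottle with black cap, 42 mm wide, 88 mm high, origin under its centre; bystander
- slide_box: open box of glass slides, 58x82x38 mm, origin under its centre; bystander

How it is judged:
By the outcome, as a careful person would: the job done as asked, in the order asked, and still so for the second after the job is handed in, while the arm keeps its last pose, push and grip.
It also fails if it takes over 58 s, if anything falls off the work surface, if the arm or the gripper's body presses on something with over 40 N, if the wrist force passes 120 N, or if a joint passes its speed limit or range.

## Working session

There is one attempt and no reset: what is moved stays moved. The work goes in short steps, Python scripts to look and compute and a shell command to move; the robot and the scene stay as the last step left them, time stands still between calls to the robot, and variables do not carry over. Pictures are saved under pics/ and viewed, at most 10 in all, crops included, and the job is handed in when it is done.

```bash
mkdir -p pics
cat > h.py <<'E'
import numpy as np, cv2
from cell import *
from scipy.spatial.transform import Rotation as R
def ray(n,u,v):
    c=camera_params(n);K=np.array(c["intrinsics"]);M=np.array(c["rotation"])
    return np.array(c["eye"]),M@np.linalg.inv(K)@[u,v,1]
def atz(n,u,v,z):
    e,d=ray(n,u,v);return e+d*(z-e[2])/d[2]
def atx(n,u,v,x):
    e,d=ray(n,u,v);return e+d*(x-e[0])/d[0]
def proj(n,p):
    c=camera_params(n);q=np.array(c["intrinsics"])@np.array(c["rotation"]).T@(np.array(p)-c["eye"]);return q[:2]/q[2]
def snap(n,f,crop=None,s=1):
    im=get_image(n)[:,:,::-1].copy()
    if crop: a,b,c,d=crop;im=im[b:d,a:c]
    cv2.imwrite("pics/"+f,cv2.resize(im,None,fx=s,fy=s,interpolation=cv2.INTER_CUBIC))
E
python3 - <<'E'
from h import *
np.set_printoptions(precision=3,suppress=True)
snap("side","s0.png");snap("top","t0.png")
for n in("side","top"):print(n,camera_params(n))
print(observe())
E
```

```text
side {'intrinsics': array([[443.105,   0.   , 322.71 ],
       [  0.   , 443.105, 196.099],
       [  0.   ,   0.   ,   1.   ]]), 'eye': array([0.36 , 0.778, 0.615]), 'rotation': array([-0.155,  2.645, -1.543])}
top {'intrinsics': array([[391.784,   0.   , 316.248],
       [  0.   , 391.784, 197.605],
       [  0.   ,   0.   ,   1.   ]]), 'eye': array([ 0.433, -0.059,  1.086]), 'rotation': array([-2.202,  2.179, -0.088])}
{'clock': 0.1, 'joints': array([ 1.007,  0.435,  0.025,  1.574, -0.012,  1.134, -0.075]), 'dq': array([-0.001, -0.001,  0.001, -0.002,  0.002,  0.001,  0.001]), 'joint_efforts': array([  0.003, -66.913,   0.988, -31.515,  -0.061,   0.037,   0.   ]), 'position': array([ 0.278, -0.559,  0.237]), 'ee_rot': array([-3.057, -0.717,  0.001]), 'force': array([ 0.168,  0.014, -0.099]), 'ft_torque': array([ 0.004, -0.001,  0.039]), 'gripper_force': 0.0, 'width': 0.9966385803507806}
```

View pics/s0.png

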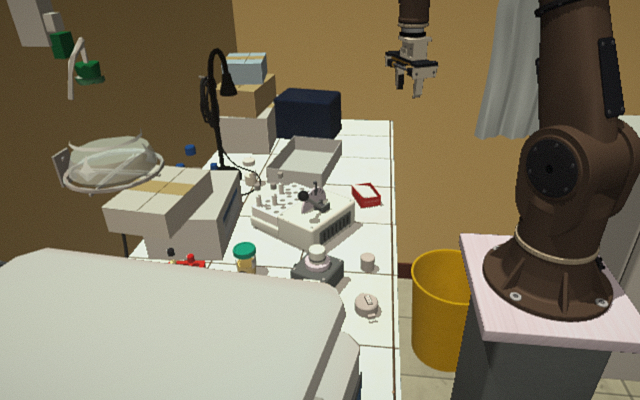

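View pics/t0.png

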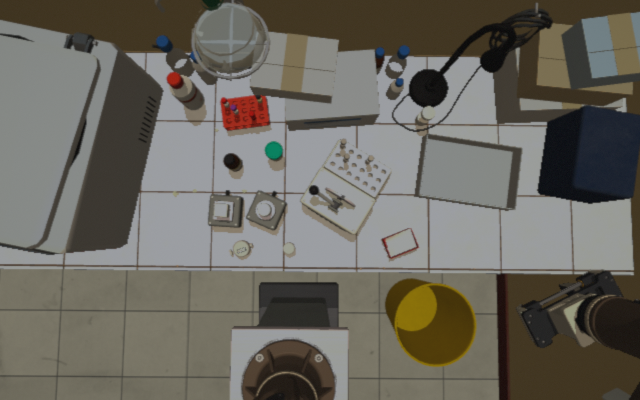

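The side view shows the mixer at about (303,215), with the lever ball near (303,195) and the round key at (317,252). In the top view the ball is near (314,190), the round key (265,210) and the square key (224,210). I'll enlarge both.

```bash
sed -i 's/M=np.array(c\["rotation"\])/M=R.from_rotvec(c["rotation"]).as_matrix()/; s/np.array(c\["rotation"\]).T/R.from_rotvec(c["rotation"]).as_matrix().T/' h.py
python3 - <<'E'
from h import *
snap("side","s1.png",(230,160,390,280),5);snap("top","t1.png",(235,130,395,250),5)
for p in ([.5,0,0],[.5,.1,0],[.5,0,.1]):print(proj("top",p),proj("side",p))
E
```

```text
[291.07829285 200.67665129] [307.97271987 262.41918853]
[254.98810103 200.29210417] [300.44334962 292.75491695]
[288.95047836 198.20741025] [306.51963243 224.86638734]
```

View pics/s1.png

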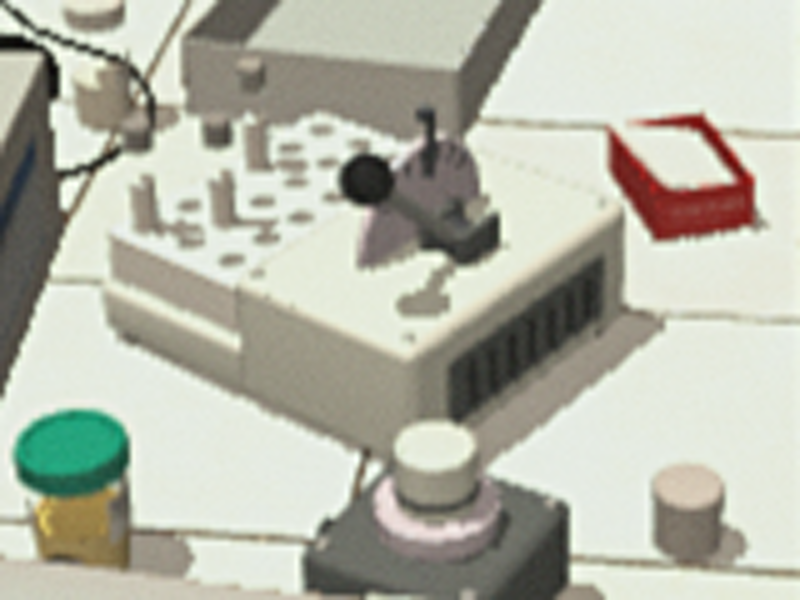

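View pics/t1.png

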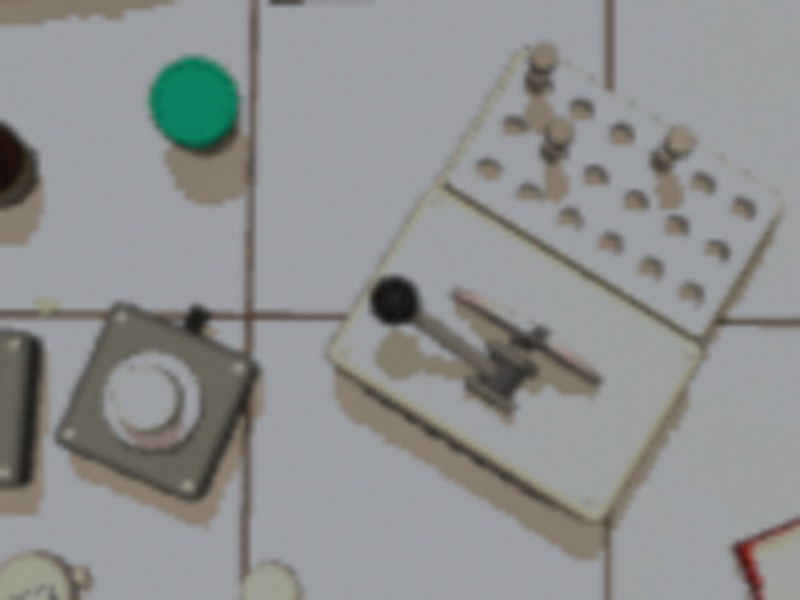

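```bash
cat > fit.py <<'E'
from h import *
from scipy.optimize import least_squares
np.set_printoptions(precision=4,suppress=True)
T=lambda u,v:np.array([235+u/5,130+v/5]);S=lambda u,v:np.array([230+u/5,160+v/5])
def model(q):
    x,y,w,a,b=q;Rz=R.from_euler('z',w).as_matrix();o=np.array([x,y,0])
    W=lambda p:o+Rz@p
    ax=lambda t,r,xx:W(np.array([xx,-r*np.sin(t),.075+r*np.cos(t)]))
    return W,ax(a,.09,-.03),ax(b,.062,-.01)
def res(q):
    W,ball,tip=model(q);r=[]
    for X,Y,u,v in((-.07,.085,332,352),(-.07,-.085,600,520)):
        r.append(proj("top",W(np.array([X,Y,.072])))-T(u,v))
    r.append(proj("side",W(np.array([-.07,.085,.072])))-S(412,362))
    r.append(proj("side",W(np.array([-.07,-.085,.072])))-S(622,207))
    r+=[proj("top",ball)-T(396,300),proj("side",ball)-S(367,179),proj("side",tip)-S(427,112),proj("top",tip)-T(540,327)]
    return np.concatenate(r)
if __name__=="__main__":
    f=least_squares(res,[.52,-.15,-.5,-.8,0],loss='soft_l1');W,ball,tip=model(f.x)
    print(f.x,ball,tip,"hinge",W(np.array([-.03,0,.075])));print(f.fun.reshape(-1,2))
    k=least_squares(lambda p:np.r_[proj("top",p)-T(147,398),proj("side",p)-S(436,439)],[.5,.05,.09])
    print("key",k.x,k.fun, atz("top",*T(147,398),.09),atz("side",*S(436,439),.09))
    print("sq",atz("top",222,210,.09),"cup",atz("top",274,150,.066),"tin",atz("top",289,248,.033))
    for a in(-.9,-.6,-.3,0,.3):print(a,model([*f.x[:3],a,a])[1:])
E
python3 fit.py
```

```text
[ 0.5118 -0.1323 -0.5216 -0.7992  0.0917] [ 0.5179 -0.0615  0.1378] [ 0.5003 -0.1323  0.1367] hinge [ 0.4858 -0.1174  0.075 ]
[[-2.6687  1.1619]
 [ 0.4625  0.9485]
 [-0.8406 -2.5797]
 [-0.062  -2.8068]
 [-0.7361  0.0448]
 [-1.1149 -0.9522]
 [-0.6811 -1.5466]
 [-0.4692  2.2281]]
key [0.4697 0.0625 0.0879] [ 0.0581  0.553  -0.4383 -0.0159] [0.471  0.0625 0.09  ] [0.4684 0.0654 0.09  ]
sq [0.4689 0.1698 0.09  ] cup [0.6289 0.0432 0.066 ] tin [0.3714 0.0019 0.033 ]
-0.9 (array([ 0.5209, -0.0563,  0.1309]), array([ 0.5273, -0.0853,  0.1135]))
-0.6 (array([ 0.5111, -0.0733,  0.1493]), array([ 0.5206, -0.097 ,  0.1262]))
-0.3 (array([ 0.499 , -0.0943,  0.161 ]), array([ 0.5123, -0.1115,  0.1342]))
0 (array([ 0.4858, -0.1174,  0.165 ]), array([ 0.5031, -0.1274,  0.137 ]))
0.3 (array([ 0.4725, -0.1405,  0.161 ]), array([ 0.494 , -0.1433,  0.1342]))
```

```bash
sed -i 's/(-.07,.085,332,352),(-.07,-.085,600,520)/(-.068,.083,332,352),(-.068,-.083,600,520),(.0,.083,440,185),(.0,-.083,703,350)/; s/\[-.07,.085,.072\])))-S/[-.068,.083,.072])))-S/; s/\[-.07,-.085,.072\])))-S/[-.068,-.083,.072])))-S/' fit.py
sed -i 's/(.0,.083,440,185),(.0,-.083,703,350)//;s/T(540,327)/T(545,328)/' fit.py
cat >> h.py <<'E'
def delta(p,yaw=None):
    "tool-frame shift to world point p; rz to bring tool x to world yaw (rad)"
    o=observe();M=R.from_rotvec(o["ee_rot"]).as_matrix()
    y=np.arctan2(M[1,0],M[0,0]);print("t",o["clock"],"pos",np.round(o["position"],4),"yaw",round(y,3),"shift",np.round(M.T@(np.array(p)-o["position"]),4),"rz",None if yaw is None else round(y-yaw,3),"F",np.round(o["force"],1))
E
python3 fit.py; python3 -c "
from fit import *
for n,a in(('ball',(396,300,367,179)),('cornerL',(332,352,412,362)),('cornerR',(600,520,622,207)),('tip',(545,328,427,112))):
    k=least_squares(lambda p:np.r_[proj('top',p)-T(*a[:2]),proj('side',p)-S(*a[2:])],[.5,0,.1]);print(n,k.x,k.fun)
delta([.518,-.062,.22],-.53)"
```

```text
[ 0.5103 -0.1341 -0.5351 -0.8191  0.0765] [ 0.518  -0.0623  0.1365] [ 0.4993 -0.1331  0.1368] hinge [ 0.4845 -0.1188  0.075 ]
[[-1.009   0.9336]
 [ 0.3434  0.6778]
 [-0.8419 -3.6754]
 [-0.3511 -2.7586]
 [-0.4015  0.0736]
 [-1.0565 -0.6233]
 [-0.1882 -1.7182]
 [-1.1304  2.4608]]
key [0.4697 0.0625 0.0879] [ 0.0581  0.553  -0.4383 -0.0159] [0.471  0.0625 0.09  ] [0.4684 0.0654 0.09  ]
sq [0.4689 0.1698 0.09  ] cup [0.6289 0.0432 0.066 ] tin [0.3714 0.0019 0.033 ]
-0.9 (array([ 0.5204, -0.0582,  0.1309]), array([ 0.5264, -0.0873,  0.1135]))
-0.6 (array([ 0.5104, -0.0751,  0.1493]), array([ 0.5195, -0.0989,  0.1262]))
-0.3 (array([ 0.498, -0.096,  0.161]), array([ 0.511 , -0.1133,  0.1342]))
0 (array([ 0.4845, -0.1188,  0.165 ]), array([ 0.5017, -0.129 ,  0.137 ]))
0.3 (array([ 0.4709, -0.1417,  0.161 ]), array([ 0.4923, -0.1448,  0.1342]))
ball [ 0.517  -0.0634  0.1344] [ 0.0689  0.5513 -0.5031 -0.0291]
cornerL [ 0.4948 -0.0306  0.0605] [ 0.1077  0.9625 -0.8214 -0.0359]
cornerR [ 0.4097 -0.1709  0.0641] [ 0.0317  0.5229 -0.4994  0.006 ]
tip [ 0.5025 -0.1367  0.1304] [ 0.1479  1.3267 -1.2841 -0.0556]
t 0.2 pos [ 0.2778 -0.5596  0.2373] yaw 0.461 shift [ 0.4364 -0.3389  0.0175] rz 0.991 F [-0.7 -0.5 -0.1]
```

```bash
python3 -m pendant '[0.0436,-0.0339,0.0,0,0,0,0.05, 0.0436,-0.0339,0.0,0,0,0,0.05, 0.0436,-0.0339,0.0,0,0,0,0.05, 0.0436,-0.0339,0.0,0,0,0,0.05, 0.0436,-0.0339,0.0,0,0,0,0.05, 0.0436,-0.0339,0.0,0,0,0,0.05, 0.0436,-0.0339,0.0,0,0,0,0.05, 0.0436,-0.0339,0.0,0,0,0,0.05, 0.0436,-0.0339,0.0,0,0,0,0.05, 0.0436,-0.0339,0.0,0,0,0,0.05]' 10 && python3 -m pendant '[0,0,0,0,0,0.165,0.05, 0,0,0,0,0,0.165,0.05, 0,0,0,0,0,0.165,0.05, 0,0,0,0,0,0.165,0.05, 0,0,0,0,0,0.165,0.05, 0,0,0,0,0,0.165,0.05, 0,0,0,0,0,0,0.05]'; python3 -c "
from h import *
delta([.518,-.062,.142],-.53);print(R.from_rotvec(observe()['ee_rot']).as_matrix()[:,2])"
```

```text
clock: 1.45
position: [0.5182, -0.0607, 0.2378]
ee_rot: [3.058, 0.717, 0.0]
force: [1.1, 0.5, 0.2]
width: 0.544
gripper_force: 0.0
clock: 2.33
position: [0.5176, -0.0623, 0.2376]
ee_rot: [3.032, -0.82, -0.0]
force: [-0.5, 0.1, 0.1]
width: 0.545
gripper_force: 0.0
t 2.325 pos [ 0.5176 -0.0623  0.2376] yaw -0.528 shift [ 0.0002 -0.0005  0.0956] rz 0.002 F [-0.5  0.1  0.1]
[-2.28784807e-04 -1.65484485e-04 -9.99999960e-01]
```

```bash
python3 -m pendant '[0,0,0.03,0,0,0,0.05, 0,0,0.03,0,0,0,0.05, 0,0,0.025,0,0,0,0.05, 0,0,0.01,0,0,0,0.05, 0,0,0,0,0,0,0.034, 0,0,0,0,0,0,0.034, 0,0,0,0,0,0,0.034]'; python3 -c "
from h import *
delta([.518,-.062,.142],-.53);snap('side','s2.png',(230,130,390,250),5)"
```

```text
clock: 3.2
position: [0.5183, -0.0624, 0.1436]
ee_rot: [-3.032, 0.821, -0.003]
force: [-0.1, 0.1, 0.7]
width: 0.374
gripper_force: 0.0
t 3.2 pos [ 0.5183 -0.0624  0.1436] yaw -0.529 shift [-0.0005 -0.0002  0.0016] rz 0.001 F [-0.1  0.1  0.7]
```

View pics/s2.png

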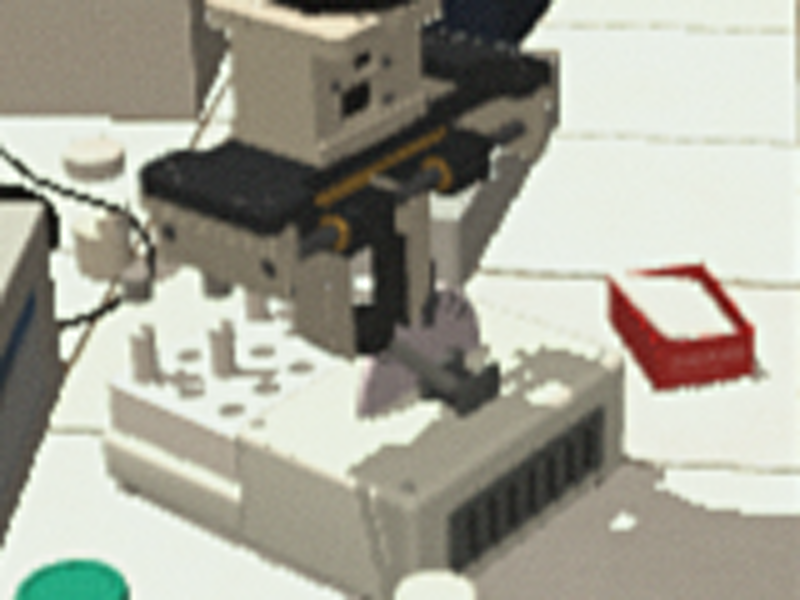

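```bash
python3 -m pendant '[0,0.012,-0.01,0,0,0,0.034, 0,0.012,-0.007,0,0,0,0.034, 0,0.012,-0.005,0,0,0,0.034, 0,0.01,-0.003,0,0,0,0.034, 0,0.01,-0.002,0,0,0,0.034, 0,0.008,-0.001,0,0,0,0.034, 0,0.002,0,0,0,0,0.034, 0,0,0,0,0,0,0.034]'; python3 -c "
from h import *
delta([.4845,-.1188,.171],-.53);snap('side','s3.png',(250,140,370,230),6.6)"
```

```text
clock: 4.25
position: [0.4841, -0.1194, 0.1705]
ee_rot: [3.032, -0.822, -0.001]
force: [-0.6, 0.2, 0.4]
width: 0.369
gripper_force: 0.0
t 4.25 pos [ 0.4841 -0.1194  0.1705] yaw -0.529 shift [ 0.     -0.0007 -0.0005] rz 0.001 F [-0.6  0.2  0.4]
```

View pics/s3.png

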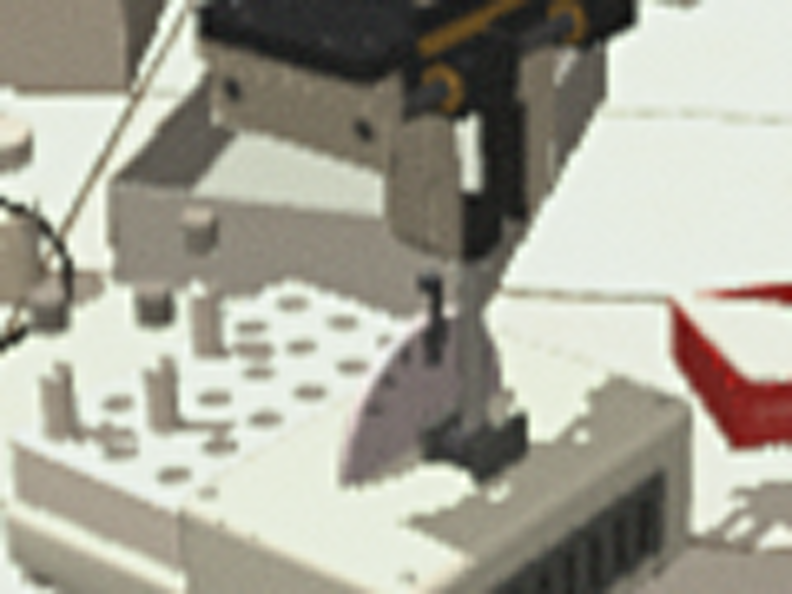

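```bash
python3 -c "
from fit import *
q0=[.5103,-.1341,-.5351]
def pt(t,r,xx):
    Rz=R.from_euler('z',q0[2]).as_matrix();return np.array([q0[0],q0[1],0])+Rz@np.array([xx,-r*np.sin(t),.075+r*np.cos(t)])
c=lambda p:(proj('side',p)-[250,140])*6.6
for t in (-.2,-.15,-.1,-.05,0,.05,.1,.15,.2):
    print(t,'lever r20,70',c(pt(t,.02,-.03)),c(pt(t,.07,-.03)),'ptr r30,62',c(pt(t,.03,-.01)),c(pt(t,.062,-.01)))
"
```

```text
-0.2 lever r20,70 [461.5875 398.238 ] [441.3406 286.9815] ptr r30,62 [413.6992 360.1496] [400.0177 289.3038]
-0.15 lever r20,70 [463.2856 396.7022] [447.4978 281.6759] ptr r30,62 [416.2748 357.8888] [405.4622 284.6713]
-0.1 lever r20,70 [464.9971 395.2798] [453.6861 276.8057] ptr r30,62 [418.8707 355.8002] [410.9402 280.416 ]
-0.05 lever r20,70 [466.7175 393.9744] [459.8881 272.3817] ptr r30,62 [421.4802 353.8888] [416.4363 276.5476]
0 lever r20,70 [468.4424 392.7891] [466.0866 268.4131] ptr r30,62 [424.0965 352.1592] [421.9356 273.0742]
0.05 lever r20,70 [470.1673 391.7266] [472.2645 264.9077] ptr r30,62 [426.7126 350.6153] [427.423 270.003]
0.1 lever r20,70 [471.8879 390.7896] [478.4051 261.8719] ptr r30,62 [429.3218 349.2606] [432.8838 267.3399]
0.15 lever r20,70 [473.5997 389.98  ] [484.4919 259.3103] ptr r30,62 [431.9173 348.098 ] [438.3034 265.0893]
0.2 lever r20,70 [475.2983 389.2998] [490.509  257.2264] ptr r30,62 [434.4926 347.13  ] [443.6677 263.2545]
```

```bash
python3 -c "
from h import *
g=cv2.cvtColor(get_image('side'),cv2.COLOR_RGB2GRAY)
print('     ',*range(306,332))
for r in range(176,206):print(r,*['%3d'%v for v in g[r,306:332]])"
```

```text
306 307 308 309 310 311 312 313 314 315 316 317 318 319 320 321 322 323 324 325 326 327 328 329 330 331
176 138 137 141 140 113 101  94  95 101 112 110 107 112  91  46  30  32  29  30  40  83  89 106 172 235 237
177 138 136 138 140 140 130 112  99  85 104 103 108 108  97  47  29  27  32  49  75  89  92 182 237 237 236
178 139 136 137 139 141 138 135 127 113 107 101 102 106  90  45  27  28  44  70  88  89 109 228 241 238 234
179 136 139 138 137 139 141 140 144 140 137 132 120 115  97  66  55  66  94  90  87 103 174 237 238 234 234
180 136 139 137 141 136 140 140 138 138 135 140 139 134 120  93  89  96 114  97  90 123 231 241 236 235 233
181 138 136 141 139 140 135 139 126 113 104 114 136 146 130 107 101  97  94  88 100 180 237 238 236 235 232
182 137 137 138 137 138 141 138  89  68  66  65 129 140 125 110 104 100  91  88 113 230 242 239 237 236 236
183 139 137 138 135 139 140 139  88  54  41  46 127 138 117 104 105  92  87  94 117 197 213 210 207 219 222
184 137 137 138 135 142 140 141 121 100  60  46 127 142 109  99 103  95  86 118 179 192 172 165 161 181 188
185 130 133 134 134 136 
[... 1543 characters left out ...]
 101  97 104 104  96 106 122 144 154 227 235 234 233
200 112 111 113 113 114 115 112 115 114 112 113 112 111  95  92  99 107 101 129 145 141 151 229 237 235 233
201  93  95 111 113 114 109 114 111 108 109 107 112 112  96  96 106  99 114 145 151 152 191 215 222 236 235
202  86  88 108 113 115 113 114 110 103 113 103 104  94  78  95 104 105 105 144 152 155 189 151 157 232 237
203 114 108 113 112 111 113 113 111 105 109 103  84  65  59 102 109 105  93 132 152 128  87  59  85 227 238
204 111 113 116 112 116 115 111 105 102  88  77  59  63  76 105 110  98  74  97 124  87  61  46  74 233 240
205 108 113 111 112 115 112 112  92  70  64  59  64  83  89  98  92  74  60  68  70  65  57  50  76 230 243
```

```bash
python3 -m pendant '[0,0.005,0,0,0,0,0.034, 0,0.004,0,0,0,0,0.034, 0,0,0,0,0,0,0.034, 0,-0.004,0,0,0,0,0.034, 0,0,-0.03,0,0,0,0.034, 0,0,-0.04,0,0,0,0.034, 0,0,-0.04,0,0,0,0.034,-0.06,0,0,0,0,0,0.034,-0.06,0,0,0,0,0,0.034,0,0,0,0,0,0,0.034]'; python3 -c "
from h import *
delta([.4845,-.1188,.171],-.53)
a=get_image('side')[160:210,290:345,::-1];b=get_image('top')[175:225,310:365,::-1]
cv2.imwrite('pics/c4.png',cv2.resize(np.hstack([a,b]),None,fx=7.2,fy=7.2,interpolation=cv2.INTER_CUBIC))"
```

```text
clock: 5.6
position: [0.3751, -0.0611, 0.2808]
ee_rot: [3.033, -0.817, -0.001]
force: [1.9, -0.2, -0.3]
width: 0.369
gripper_force: 0.0
t 5.6 pos [ 0.3751 -0.0611  0.2808] yaw -0.526 shift [ 0.1237 -0.0052  0.1097] rz 0.004 F [ 1.9 -0.2 -0.3]
```

View pics/c4.png

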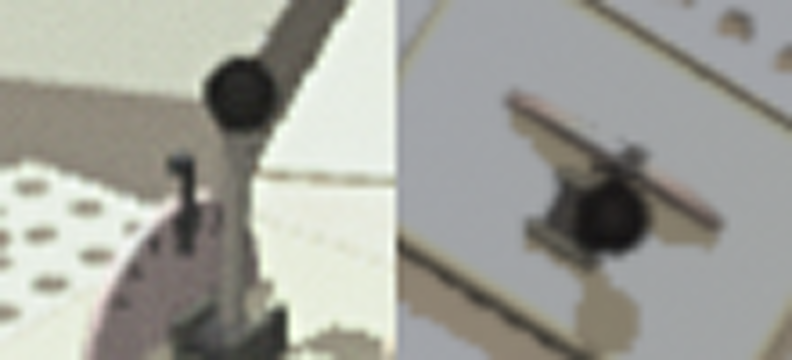

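```bash
python3 -c "
from fit import *
q0=[.5103,-.1341,-.5351]
def pt(t,r,xx):
    Rz=R.from_euler('z',q0[2]).as_matrix();return np.array([q0[0],q0[1],0])+Rz@np.array([xx,-r*np.sin(t),.075+r*np.cos(t)])
for s in(1,-1):print('plate end',proj('top',pt(s*1.57,.045,-.008)))
print('plate c',proj('top',pt(0,0,-.008)))
for t in(-.1,-.05,0,.05,.1,.15):print(t,'TOP ball',proj('top',pt(t,.09,-.03)),'tip',proj('top',pt(t,.062,-.01)),'SIDE ball',proj('side',pt(t,.09,-.03)),'r20',proj('side',pt(t,.02,-.03)),'tip',proj('side',pt(t,.062,-.01)),'r35',proj('side',pt(t,.035,-.01)))
g=cv2.cvtColor(get_image('side'),cv2.COLOR_RGB2GRAY)
print('     ',*range(312,328))
for r in range(166,206):print(r,*['%3d'%v for v in g[r,312:328]])
g=cv2.cvtColor(get_image('top'),cv2.COLOR_RGB2GRAY)
print('    ',*range(334,350))
for r in range(191,211):print(r,*['%3d'%v for v in g[r,334:350]])
"
```

```text
plate end [354.7332 207.1073]
plate end [324.9369 189.0933]
plate c [339.816  198.0903]
-0.1 TOP ball [334.4236 201.4607] tip [338.9994 195.7265] SIDE ball [318.0282 174.4809] r20 [320.4541 199.8909] tip [312.2637 182.4873] r35 [313.2802 192.1502]
-0.05 TOP ball [336.0628 202.4391] tip [340.0956 196.378 ] SIDE ball [319.251  173.6315] r20 [320.7148 199.6931] tip [313.0964 181.9011] r35 [313.7429 191.8133]
0 TOP ball [337.7016 203.4262] tip [341.1906 197.0361] SIDE ball [320.4715 172.8738] r20 [320.9761 199.5135] tip [313.9296 181.3749] r35 [314.2065 191.5089]
0.05 TOP ball [339.3346 204.4189] tip [342.281  197.6989] SIDE ball [321.6863 172.2088] r20 [321.2375 199.3525] tip [314.7611 180.9096] r35 [314.67   191.2375]
0.1 TOP ball [340.9565 205.4139] tip [343.3636 198.3643] SIDE ball [322.892  171.6378] r20 [321.4982 199.2105] tip [315.5885 180.506 ] r35 [315.1322 190.9999]
0.15 TOP ball [342.5622 206.408 ] tip [344.4353 199.0305] SIDE ball [324.0854 171.1612] r20 [321.7575 199.0879] tip [316.4096 180.165 ] r35 [315.5917 190.7963]
      312 313 314 315 316 317 318 319 320 321 322 323 3
[... 3463 characters left out ...]
  89 114 142 150 154
201  59  57  55  41  32  27  24  27  38  57  75  77  76  97 126 140
202  55  45  30  28  25  27  24  24  26  42  77 103  88  73  86 111
203  55  37  25  25  26  29  31  28  24  32  57  94 113  99  80  77
204  58  32  24  27  29  33  35  31  24  26  48  90 121 121 114  98
205  50  31  23  25  29  33  32  29  24  27  41  84 121 124 125 120
206  47  33  23  25  26  27  28  28  24  26  50  92 122 125 126 125
207  47  30  19  24  23  26  24  24  23  35  77 121 128 125 126 125
208  67  39  26  22  22  25  21  24  29  66 116 153 151 131 130 129
209  85  60  40  33  39  44  38  48  76 116 153 163 162 158 158 159
210  80  80  63  69  95 110  99 115 148 157 162 164 164 164 164 164
```

The lever now appears parallel to the pointer in the side view: ball at (322.9,173), pointer about (315.6,182). The fit puts both at roughly 0.09 rad. In the top view the ball is at (339.4,204.6). The gripper is clear of the lever, so next is the run key.

```bash
python3 -c "
from h import *
delta([.470,.063,.125])"
```

```text
t 5.8 pos [ 0.3792 -0.0633  0.2809] yaw -0.53 shift [ 0.0144 -0.1548  0.156 ] rz None F [ 0.  -0.2  0.2]
```

```bash
python3 -m pendant '[0.0048,-0.0516,0,0,0,0,0, 0.0048,-0.0516,0,0,0,0,0, 0.0048,-0.0516,0,0,0,0,0, 0,0,0.05,0,0,0,0, 0,0,0.05,0,0,0,0, 0,0,0.04,0,0,0,0, 0,0,0.016,0,0,0,0, 0,0,0,0,0,0,0, 0,0,0,0,0,0,0]' 20; python3 -c "
from h import *
delta([.470,.063,.101]);print(observe()['width'])
a=get_image('side')[190:290,260:360,::-1];b=get_image('top')[160:260,220:320,::-1]
cv2.imwrite('pics/k5.png',cv2.resize(np.hstack([a,b]),None,fx=4,fy=4,interpolation=cv2.INTER_CUBIC))"
```

```text
clock: 6.92
position: [0.4699, 0.0633, 0.1252]
ee_rot: [-3.032, 0.822, -0.001]
force: [0.3, -0.4, 0.1]
width: 0.006
gripper_force: 0.0
t 6.925 pos [0.4699 0.0633 0.1252] yaw -0.53 shift [0.0003 0.0002 0.0242] rz None F [ 0.3 -0.4  0.1]
0.006347416305313201
```

View pics/k5.png

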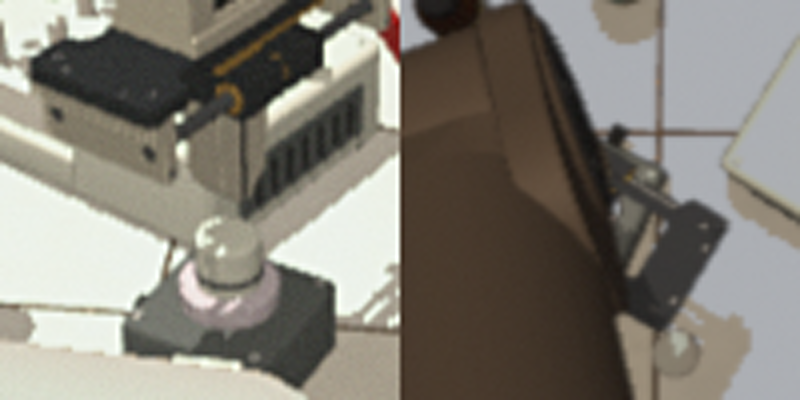

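The closed fingertips at side crop (235,210) are right above the key cap at (229,235). I'll come down to touch it.

```bash
python3 -m pendant '[0,0,0.01,0,0,0,0, 0,0,0.008,0,0,0,0, 0,0,0.004,0,0,0,0, 0,0,0,0,0,0,0, 0,0,0,0,0,0,0]'; python3 -m pendant '[0,0,0.002,0,0,0,0, 0,0,0,0,0,0,0, 0,0,0,0,0,0,0]';python3 -m pendant '[0,0,0.002,0,0,0,0, 0,0,0,0,0,0,0, 0,0,0,0,0,0,0]'; python3 -c "from h import *
delta([.470,.063,.093])"
```

```text
clock: 7.65
position: [0.469, 0.0634, 0.1028]
ee_rot: [-3.032, 0.822, -0.0]
force: [-0.3, 0.3, 0.3]
width: 0.003
gripper_force: 0.0
clock: 8.02
position: [0.4692, 0.0634, 0.101]
ee_rot: [-3.032, 0.822, -0.001]
force: [0.4, -0.1, 4.1]
width: -0.001
gripper_force: 1.7
clock: 8.4
position: [0.4692, 0.0634, 0.0988]
ee_rot: [-3.032, 0.822, -0.001]
force: [1.0, -0.0, 3.5]
width: 0.008
gripper_force: 2.1
t 8.4 pos [0.4692 0.0634 0.0988] yaw -0.529 shift [ 0.0009 -0.0001  0.0058] rz None F [ 1.  -0.   3.5]
```

```bash
python3 -m pendant '[0,0,0.002,0,0,0,0, 0,0,0.002,0,0,0,0, 0,0,0.001,0,0,0,0, 0,0,0.0008,0,0,0,0, 0,0,0,0,0,0,0, 0,0,0,0,0,0,0, 0,0,0,0,0,0,0]'; python3 -c "
from h import *
z=[];f=[]
for i in range(8):
    im=get_image('side');o=observe();z.append(o['position'][2]);f.append(o['force'][2])
print(np.mean(z),np.round(z,4),np.mean(f),np.round(f,1))
cv2.imwrite('pics/k6.png',cv2.resize(im[225:285,280:355,::-1],None,fx=10,fy=10,interpolation=cv2.INTER_CUBIC))"
```

```text
clock: 9.28
position: [0.4692, 0.0634, 0.0932]
ee_rot: [-3.032, 0.822, -0.001]
force: [-0.5, 0.3, 7.3]
width: 0.005
gripper_force: 3.5
0.09318576690877772 [0.0932 0.0932 0.0932 0.0932 0.0932 0.0932 0.0932 0.0932] 7.013846244266414 [7.1 7.7 6.  6.5 7.5 6.4 7.1 7.8]
```

View pics/k6.png

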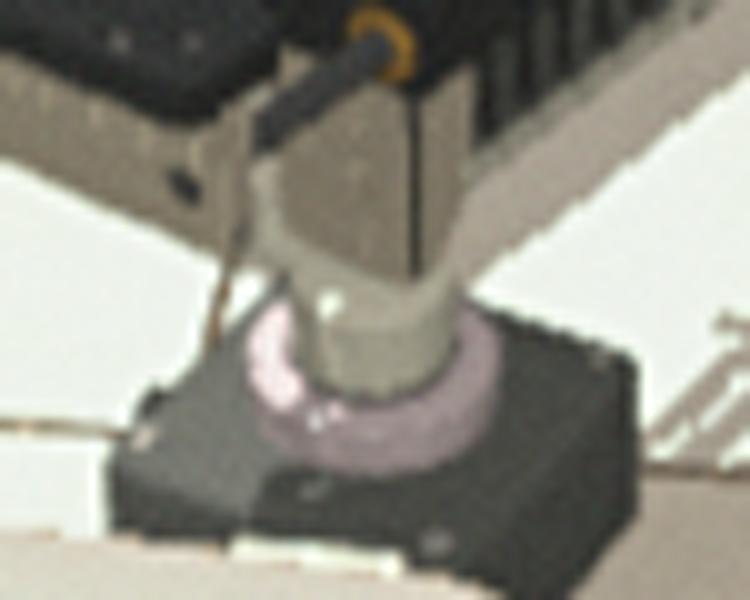

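The key is pressed down to its dark ring, with just a thin dark line left at the collar near (375,395). Position reads about 7.8 mm and force about 7 N, so I'll trim down slightly and hold.

```bash
for i in 1; do :; done; python3 -m pendant '[0,0,0.0003,0,0,0,0, 0,0,0,0,0,0,0, 0,0,0,0,0,0,0, 0,0,0,0,0,0,0, 0,0,0,0,0,0,0, 0,0,0,0,0,0,0, 0,0,0,0,0,0,0, 0,0,0,0,0,0,0, 0,0,0,0,0,0,0, 0,0,0,0,0,0,0]' && python3 -m pendant '[0,0,0,0,0,0,0, 0,0,0,0,0,0,0, 0,0,0,0,0,0,0, 0,0,0,0,0,0,0, 0,0,0,0,0,0,0, 0,0,0,0,0,0,0, 0,0,0,0,0,0,0, 0,0,0,0,0,0,0, 0,0,0,0,0,0,0, 0,0,0,0,0,0,0]' && python3 -m pendant '[0,0,0,0,0,0,0, 0,0,0,0,0,0,0, 0,0,0,0,0,0,0, 0,0,0,0,0,0,0, 0,0,0,0,0,0,0, 0,0,0,0,0,0,0, 0,0,0,0,0,0,0, 0,0,0,0,0,0,0, 0,0,0,0,0,0,0, 0,0,0,0,0,0,0]' && python3 -m pendant '[0,0,0,0,0,0,0, 0,0,0,0,0,0,0, 0,0,0,0,0,0,0, 0,0,0,0,0,0,0]' && python3 -c "
from cell import *
import numpy as np
o=[]
for i in range(12): get_image('side');s=observe();o.append([s['position'][2],s['force'][2]])
print(np.mean(o,0),s['clock'])
sign_off()"
```

```text
clock: 10.92
position: [0.4692, 0.0634, 0.0929]
ee_rot: [-3.032, 0.822, -0.001]
force: [-0.5, -0.1, 7.3]
width: 0.007
gripper_force: 3.6
clock: 12.18
position: [0.4692, 0.0634, 0.0929]
ee_rot: [-3.032, 0.822, -0.001]
force: [0.2, 0.8, 6.9]
width: 0.005
gripper_force: 3.6
clock: 13.42
position: [0.4692, 0.0634, 0.0929]
ee_rot: [-3.032, 0.822, -0.001]
force: [-0.3, -0.9, 6.2]
width: 0.004
gripper_force: 3.6
clock: 13.92
position: [0.4692, 0.0634, 0.0929]
ee_rot: [-3.032, 0.822, -0.001]
force: [0.1, -0.5, 7.1]
width: 0.004
gripper_force: 3.6
[0.09289753 7.09665601] 14.525
the job is handed in; nothing more can be done
```

I set the lever in line with the pointer (within about 0.02–0.03 rad by the cameras) and let go, then held the run key about 8 mm down (measured force about 7.1 N) for more than 4 s, and signed off at 14.5 s still pressing it.

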